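# Free and pull down the hand press

### The job

The tall metal can is standing in the way of the hand press's lever: stand it upright on the bench at least 15 cm from where it was. Then flip the press's safety catch fully over, and only after that pull the lever down to its stop with the fingers on its handle, so that the brass blank is pressed. Keep the lever held down: the program finishes while still holding it there, for it springs back up when let go. Leave the other things on the bench where they are.

Things in the scene. Friction and masses are not known exactly. Their poses are not given: they have to be found in the camera images.
- press: grey cast hand press, fixed to the bench; origin under it on the bench surface, its x axis points from its front (towards the robot) to its back, y to its left as seen from the robot, z up. Foot 200 x 150 mm (x -80..120, y -85..65), 22 high; head x -50..115, y -70..50, z 108..170 mm, over a ram and a die with a brass blank. On the head lies the catch's spindle, along x
- lever (a joint): angle of the steel lever on the press's left side: 0 upright, grows as the handle comes down towards the press's front (-x of the press), stop at 1.3 rad; a spring drives it back to 0 (about 3 N at the handle to start, 8 N at the stop). With the catch closed it is blocked after about 0.06 rad. The lever is a flat bar 22 x 12 mm at y 74..86 mm of the press, turning about an axis along the press's y through x 0, z 130 mm, 140 mm from axis to handle
- lever_handle (a point): centre of the lever's wooden handle: a free-turning round grip, 22 mm diameter, 100 mm long, lying along the press's y, sticking out to the left (+y) of the lever; moves with the lever; 270 mm above the bench when upright; at press x -135, y 140, z 167 mm when fully down. The space around it is open
- lever_pivot (a point): fixed point on the lever's axis, level with the handle's middle (press x 0, y 140, z 130 mm): the handle circles it at 140 mm
- catch (a joint): angle of the safety catch on top of the press's head: 0 to 0.2 at the start = closed (its 135 mm long, 12 mm square bolt lies to +y across the front of the lever), grows as it is flipped, 1.2 rad = fully over (bolt up, thumb tab laid over to -y, to the press's right). It turns about an axis along the press's x, stays where it is left (stiff, about 2 to 3 N at the tab)
- catch_tab (a point): top end of the catch's thumb tab: a flat steel tab standing on the spindle at the back of the head, 24 mm wide (press x 48..72), 9 mm thick, 55 mm long from the axis; leans 0.3 rad to +y of the press when the joint is 0 and 0.9 rad to -y at 1.2. Push it from its +y side towards -y
- catch_pivot (a point): fixed point on the catch's axis at the foot of the thumb tab (press x 60, y -30, z 184 mm; the head's top is at z 170)
- can_mid (a point): tall round aluminium can, 56 mm diameter, 170 mm tall, about 0.2 to 0.4 kg, standing in front of the press under the lever's path; this point is its centre, 85 mm above its foot; z up. The bench level with the can, 100 to 230 mm further left (+y) than the can is free
- jar: low glass jar with a steel lid, 60 mm diameter, 65 tall, in front of the press, right of the can; origin under its centre; bystander
- file: file with wooden handle, lying right of the press, 270 mm long along its x, 24 high; origin on the bench at its middle; bystander
- glasses: clear safety glasses, 140 mm wide, 46 high; origin under the bridge; bystander
- mandrel: upright steel cone on a 64 mm round foot, 150 tall; origin under its centre; bystander
- square: small try square lying flat, stock 18 x 90 mm, blade 135 mm long; origin at the stock's end; bystander

How it is judged:
By the outcome, as a careful person would: the job done as asked, in the order asked, and still so for the second after the job is handed in, while the arm keeps its last pose, push and grip.
It also fails if it takes over 64 s, if anything falls off the work surface, if the arm or the gripper's body presses on something with over 40 N, if the wrist force passes 120 N, or if a joint passes its speed limit or range.

### The arm

A 6-joint arm with a two-finger parallel gripper is mounted at the origin on the work surface. World frame = base frame: x ahead of the robot, y to its left, z up, the work surface at z = 0. Lengths are in m, angles in rad, forces in N, time in s.
With the tool pointing down it reaches from about 0.375 to 0.9 m from the base axis. Payload 3.1 kg.
Tool frame: the origin (TCP) lies on the centre line of the jaws, within the pads' length; the fingertips stand 19 mm ahead of it and the grasp point (between the pads) is the TCP; z points along the fingers, y is the direction in which the jaws open and shut (so a half turn about z gives the same grasp; the last joint's range is limited). The gripper opens to 85 mm and grips with 20 to 120 N. Pads are 22 mm wide; open, the fingers measure 114 mm over their backs; the gripper's body (76 mm by 85 mm) begins 54 mm behind the grasp point. The pads swing forward as they close: fully open they stand 13 mm farther back than shut.
Start: joints at [-1.433, 0.527, 1.433, -0, 1.181, -0.178], TCP at [0.194, -0.594, 0.25] pointing down, gripper open.
Joint ranges: [-3.08, 3.08], [-0.75, 2.2], [0.22, 2.44], [-1.43, 4.57], [0, 2.65], [-2.85, 2.85]. Speed limits (rad/s): [2.79, 2.79, 3.14, 3.14, 3.14, 3.14].

### API

Orientations are given as a unit quaternion [x, y, z, w].
In Python, from station import manip, imaging, workorder gives the robot as it stands.
- The arm moves only by the shell command python3 -m creep 'ROWS' [FORCE]. ROWS is a JSON object of lists of equal length, an entry for each row: "claw": the finger opening in cm, from 0 to 8.54; "dp": the shift along the tool's x, y, z in cm, a list of three; "roll": the turn about the tool's z in rad. In form: {"claw": [claw, ...], "dp": [[dx, dy, dz], ...], "roll": [roll, ...]}. A call has 1 to 12 rows; each row is the pose to reach, as a shift and turn from the pose commanded when the call began, along the tool's axes at that moment; what a row does not reach only later rows make up. A row lasts 1/10 s, in which the tool goes at most 50 mm and 8.59 degrees, less where a joint would pass 70% of its speed; a pose out of reach is approached as far as the arm can. A call with a gripper value outside its range is refused whole. The fingers move at their own pace and stop on an object; FORCE is the grip in N (left out, the last holds). Time passes only in rows, so rows that repeat a pose let the fingers close. It gives the time, the measured TCP pose, the force and the opening at its end, in the units of the state.
- manip.sense(): the state, without advancing time (a new reading comes with each control period).
- imaging.snapshot(name): name is "scene" or "top" or "wrist"; returns a dict with "image" (480x640x3 uint8, red, green, blue), "z_map" (480x640 float32, m along the optical axis (not along the pixel's ray), 0 where there is no reading), "vfov" (degrees; the focal length in pixels is half the picture's height over the tangent of half this angle, whatever the lens; pixels are square), "cx", "cy" (the principal point, pixels), "dist" ([k1, k2, p1, p2, k3] as OpenCV has them; the pictures are not rectified), "R" (3x3) and "t" (3): a world point X has camera coordinates R X + t. Camera axes: x right, y down, z forward; pixel columns grow to the right and rows downward; lengths in m; the calibration is good to about 2 mm. A picture is of the moment at which its call begins.
- workorder.sign_off(): hands the job in, once; it reports no verdict.
The state is a dict: "t": time; "q": joint angles; "qd": joint speeds; "tau": joint torques, N m; "tcp_pos": TCP position; "tool_rot": TCP orientation; "force": force on the tool from outside, world axes, zero at the start; "ft_torque": the same for the moment, N m; "finger_gap": opening from 0.0 (shut) to 1.0 (fully open).
Only numpy, scipy, OpenCV 4.12 (cv2) and the standard library are available. Lean on these libraries where they do the work, as an engineer would, in place of code of your own. Each camera call takes 0.05 s, during which the arm holds its last target.

## Working session

There is one attempt and no reset: what is moved stays moved. The work goes in short steps, Python scripts to look and compute and a shell command to move; the robot and the scene stay as the last step left them, time stands still between calls to the robot, and variables do not carry over. Pictures are saved under pics/ and viewed, and the job is handed in when it is done.

```bash
ls; mkdir -p pics
python3 - <<'E'
from station import manip, imaging
import cv2,numpy as np
s=manip.sense(); print({k:np.round(v,3).tolist() for k,v in s.items()})
for n in ("scene","top"):
    d=imaging.snapshot(n); cv2.imwrite(f"pics/{n}0.png",d["image"][:,:,::-1]); 
    np.savez(f"{n}0.npz",**d); print(n,d["vfov"],d["cx"],d["cy"],d["dist"],np.round(d["R"],3).tolist(),d["t"])
E
```

```text
pics
{'t': 0.0, 'q': [-1.433, 0.528, 1.434, 0.0, 1.181, -0.178], 'qd': [0.0, 0.0, -0.0, -0.001, -0.0, -0.001], 'tau': [-0.001, -44.235, -17.803, -0.0, 0.008, 0.0], 'tcp_pos': [0.194, -0.593, 0.249], 'tool_rot': [0.988, 0.157, 0.0, -0.001], 'force': [0.361, 0.228, 0.146], 'ft_torque': [-0.021, -0.001, -0.02], 'finger_gap': 1.001}
scene 46.6529793407538 324.78055662399174 242.0006567139275 [-0.15328859  0.          0.          0.          0.        ] [[-0.753, 0.658, 0.014], [0.566, 0.658, -0.496], [-0.335, -0.365, -0.868]] [ 0.38894841 -0.20874217  1.83658551]
top 54.34073810946923 319.5011063309217 237.10998549418056 [0.01857733 0.         0.         0.         0.        ] [[-0.017, -1.0, 0.026], [-0.997, 0.015, -0.072], [0.072, -0.027, -0.997]] [-0.02368515  0.54931466  1.28284134]
```

View pics/scene0.png

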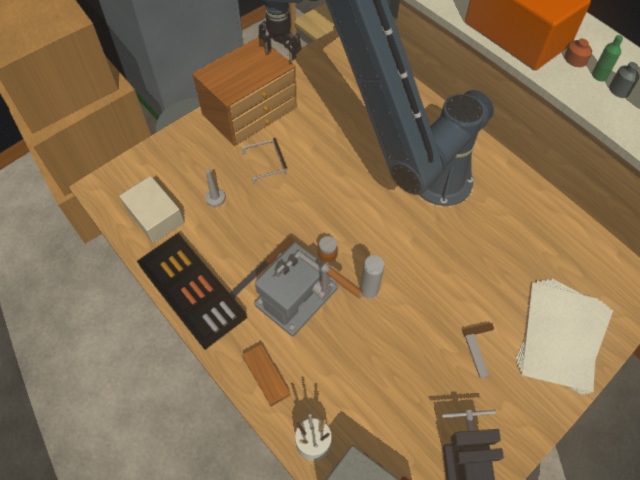

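View pics/top0.png

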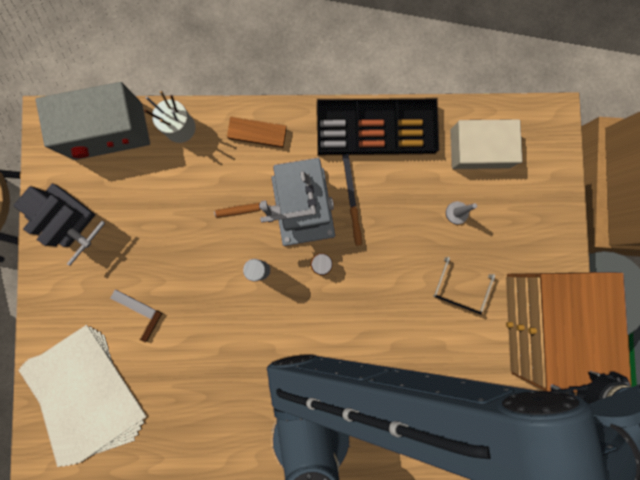

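The top view shows the press at about (303,200), the can's top at (256,270), the jar at (321,264) and the wooden lever handle from (216,211) to (262,207). The bench left of the can is free. Next I'll measure these.

```bash
cat > h.py <<'E'
import numpy as np,cv2
def load(f): return dict(np.load(f))
def K(d):
    f=240/np.tan(np.radians(float(d["vfov"]))/2); return np.array([[f,0,float(d["cx"])],[0,f,float(d["cy"])],[0,0,1]])
def ray(d,uv):
    p=cv2.undistortPoints(np.array(uv,float).reshape(-1,1,2),K(d),d["dist"]).reshape(-1,2)
    c=np.c_[p,np.ones(len(p))]; R,t=d["R"],d["t"]
    return -R.T@t, c@R   # origin, dirs (unit cam z)
def plane(d,uv,z):
    o,v=ray(d,uv); return o+v*((z-o[2])/v[:,2])[:,None]
def cloud(d):
    vv,uu=np.mgrid[0:480,0:640]; o,v=ray(d,np.c_[uu.ravel(),vv.ravel()])
    P=(o+v*d["z_map"].ravel()[:,None]).reshape(480,640,3); P[d["z_map"]<=0]=np.nan; return P
def proj(d,X):
    r,_=cv2.Rodrigues(d["R"]); return cv2.projectPoints(np.array(X,float).reshape(-1,1,3),r,d["t"],K(d),d["dist"])[0].reshape(-1,2)
E
python3 - <<'E'
from h import *
for n,c in(("top",(180,130,360,300)),("scene",(215,210,415,350))):
    d=load(n+"0.npz"); x0,y0,x1,y1=c
    im=d["image"][y0:y1,x0:x1,::-1]; cv2.imwrite(f"pics/{n}0z.png",cv2.resize(im,None,fx=4,fy=4,interpolation=cv2.INTER_CUBIC))
d=load("top0.npz");P=cloud(d)
for uv in [(256,270),(321,264),(300,175),(325,238),(290,239),(220,211),(240,209),(255,208),(307,180),(400,300)]:
    print(uv,P[uv[1],uv[0]].round(4))
E
```

```text
(256, 270) [0.4598 0.1284 0.1695]
(321, 264) [ 0.4734 -0.034   0.0617]
(300, 175) [0.694  0.0177 0.1679]
(325, 238) [ 0.5465 -0.0478  0.016 ]
(290, 239) [0.5448 0.0498 0.0202]
(220, 211) [0.592  0.1957 0.2772]
(240, 209) [0.5954 0.1508 0.281 ]
(255, 208) [0.5978 0.118  0.2767]
(307, 180) [6.723e-01 6.000e-04 2.131e-01]
(400, 300) [ 0.3697 -0.2563  0.0007]
```

Run:
```python
from h import *
for n in("top","scene"):
    d=load(n+"0.npz");P=cloud(d)
    # can top: z 0.16..0.18 in region
    z=P[...,2]
    roi=(P[...,0]>0.3)&(P[...,0]<.6)&(P[...,1]>-.1)&(P[...,1]<.35)
    m=(roi&(z>.155)&(z<.185)).astype(np.uint8)
    nl,lab,st,ce=cv2.connectedComponentsWithStats(m)
    for i in range(1,nl):
        if st[i,4]>40: print(n,ce[i].round(1),st[i,4],np.nanmean(P[lab==i],0).round(4),np.nanmin(P[lab==i],0).round(3),np.nanmax(P[lab==i],0).round(3))
```

```text
top [306.  220.7] 523 [0.5794 0.0044 0.1688] [ 0.56  -0.056  0.156] [0.598 0.064 0.184]
top [254.1 269.8] 388 [0.4603 0.1331 0.1685] [0.433 0.107 0.155] [0.487 0.16  0.176]
scene [306.  253.3] 192 [ 0.5804 -0.0077  0.1707] [ 0.565 -0.056  0.161] [0.599 0.049 0.177]
scene [373.5 264.2] 323 [0.4646 0.1347 0.1688] [0.437 0.107 0.155] [0.491 0.161 0.179]
scene [314.9 270.7] 53 [0.596  0.0473 0.1695] [0.589 0.011 0.156] [0.6   0.066 0.183]
```

View pics/top0z.png

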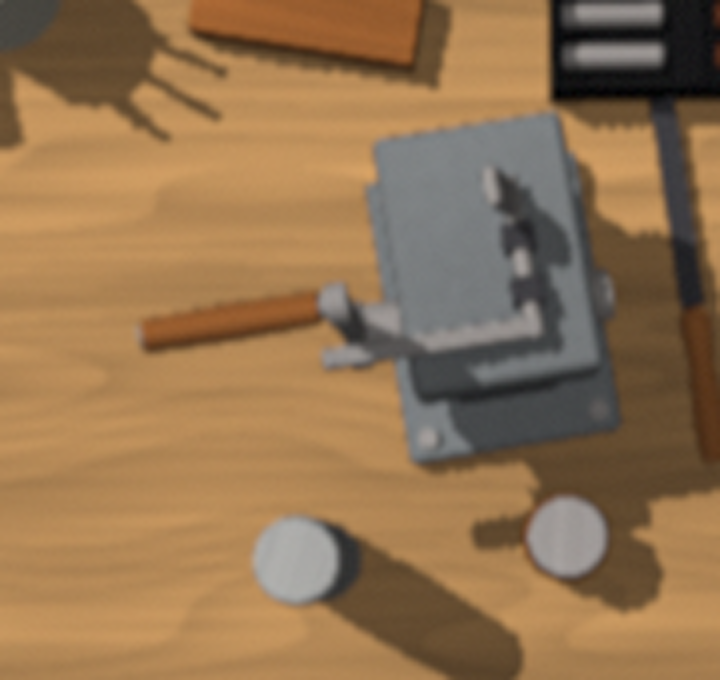

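View pics/scene0z.png

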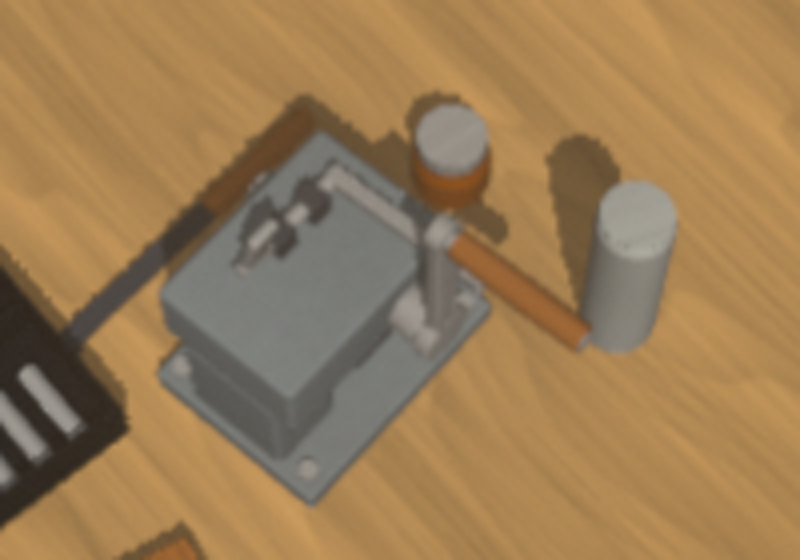

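Run:
```python
from h import *
d=load("top0.npz");P=cloud(d);z=P[...,2]
zc=lambda p:(180+p[0]/4-.375,130+p[1]/4-.375)
H=plane(d,[zc(p) for p in[(375,143),(555,113),(603,365),(415,395)]],.17)
print("head BL BR FR FL",H.round(4).tolist())
F=plane(d,[zc(p) for p in[(415,463),(620,427)]],.022); print("foot FL FR",F.round(4).tolist())
ml=[[115,50],[115,-70],[-50,-70],[-50,50]]
# rigid fit
src=np.array(ml+[[-80,65],[-80,-85]])/1000.; dst=np.r_[H,F][:,:2]
a=src-src.mean(0);b=dst-dst.mean(0)
th=np.arctan2((a[:,0]*b[:,1]-a[:,1]*b[:,0]).sum(),(a*b).sum()); R=np.array([[np.cos(th),-np.sin(th)],[np.sin(th),np.cos(th)]])
t=dst.mean(0)-R@src.mean(0); print("yaw",th,"org",t,"res mm",((dst-src@R.T-t)*1000).round(1).tolist())
# handle axis
hsv=cv2.cvtColor(d["image"],cv2.COLOR_RGB2HSV)
m=(z>.255)&(z<.3)&(P[...,1]>.1)&(P[...,1]<.22)&(P[...,0]<.7)
q=P[m]; c=q.mean(0); u,s_,v=np.linalg.svd((q-c)[:,:2]); print("handle",c,v[0],np.arctan2(-v[0][0],v[0][1]),q.min(0),q.max(0),m.sum())
c3=lambda x,y,zz: np.r_[R@[x,y]+t,zz].round(4)
print("handle pred",c3(0,.14,.27),"down",c3(-.135,.14,.167),"tab piv",c3(.06,-.03,.184))
m=(z>.19)&(P[...,1]>-.08)&(P[...,1]<.09)&(P[...,0]>.5)&(P[...,0]<.8)
l=(P[m][:,:2]-t)@R
for a,b in zip(l,P[m][:,2]):
  if b>.21: print(a.round(3),b.round(3))
```

```text
head BL BR FR FL [[0.7185, 0.0835, 0.17], [0.7363, -0.0287, 0.17], [0.5779, -0.0558, 0.17], [0.5609, 0.0604, 0.17]]
foot FL FR [[0.5272, 0.0683, 0.022], [0.5502, -0.0745, 0.022]]
yaw 0.15742958342273491 org [0.61520892 0.01953339] res mm [[-2.5, -3.5], [-3.5, 2.8], [1.1, 1.6], [3.0, -0.6], [1.2, -2.9], [0.7, 2.5]]
handle [0.59305741 0.15478878 0.27716982] [-0.15703554  0.98759295] 0.15768823244646027 [0.57694084 0.10007451 0.26665951] [0.61427451 0.20965829 0.28466191] 450
handle pred [0.5933 0.1578 0.27  ] down [0.4599 0.1366 0.167 ] tab piv [ 0.6792 -0.0007  0.184 ]
[ 0.07  -0.016] 0.235
[ 0.069 -0.019] 0.238
[ 0.069 -0.021] 0.235
[ 0.068 -0.014] 0.236
[ 0.067 -0.016] 0.237
[ 0.067 -0.018] 0.238
[ 0.066 -0.02 ] 0.239
[ 0.067 -0.023] 0.234
[ 0.07  -0.026] 0.217
[ 0.065 -0.015] 0.236
[ 0.065 -0.018] 0.238
[ 0.064 -0.02 ] 0.239
[ 0.064 -0.022] 0.235
[ 0.066 -0.025] 0.224
[ 0.069 -0.028] 0.211
[ 0.063 -0.015] 0.236
[ 0.063 -0.017] 0.236
[ 0.062 -0.02 ] 0.237
[ 0.062 -0.022] 0.233
[ 0.063 -0.025] 0.228
[ 0.066 -0.027] 0.214
[ 0.061 -0.015] 0.236
[ 0.06  -0.017] 0.237
[ 0.06  -0.019] 0.2
[... 174 characters left out ...]
.232
[ 0.06  -0.026] 0.218
[ 0.056 -0.014] 0.237
[ 0.055 -0.016] 0.238
[ 0.055 -0.018] 0.239
[ 0.054 -0.021] 0.24
[ 0.055 -0.023] 0.233
[ 0.058 -0.026] 0.218
[ 0.054 -0.014] 0.232
[ 0.053 -0.016] 0.24
[ 0.053 -0.018] 0.236
[ 0.052 -0.02 ] 0.24
[ 0.053 -0.023] 0.231
[ 0.055 -0.026] 0.22
[ 0.056 -0.028] 0.212
[ 0.051 -0.015] 0.237
[ 0.05  -0.018] 0.24
[ 0.05 -0.02] 0.237
[ 0.051 -0.022] 0.232
[ 0.052 -0.025] 0.221
[ 0.053 -0.028] 0.213
[ 0.049 -0.015] 0.235
[ 0.048 -0.017] 0.236
[ 0.049 -0.02 ] 0.232
[ 0.048 -0.022] 0.233
[ 0.049 -0.025] 0.224
[ 0.051 -0.027] 0.212
[ 0.048 -0.017] 0.226
[ 0.047 -0.019] 0.227
[ 0.048 -0.022] 0.223
[ 0.048 -0.024] 0.218
[ 0.049 -0.027] 0.213
[ 0.047 -0.024] 0.21
```

```bash
cat >> h.py <<'E'
from scipy.spatial.transform import Rotation as Ro
YAW=.1575; ORG=np.array([.6152,.0195])
def pw(x,y,z): c,s=np.cos(YAW),np.sin(YAW); return np.array([ORG[0]+c*x-s*y,ORG[1]+s*x+c*y,z])
def go(*ts):
    from station import manip
    s=manip.sense(); R=Ro.from_quat(s["tool_rot"]).as_matrix(); p=s["tcp_pos"]
    print("t",round(s["t"],2),"pos",np.round(p,4),"F",np.round(s["force"],1),"gap",round(float(s["finger_gap"]),3),"zax",R[:,2].round(3))
    ang=np.arctan2(R[1,1],R[0,1]); e=(YAW-ang+np.pi/2)%np.pi-np.pi/2; print("roll needed",-round(e,3),"or",round(-e+np.pi,3),"q",np.round(s["q"],2))
    for t in ts: print(np.round(t,3),"-> dp cm",np.round(R.T@(np.array(t)-p)*100,2))
E
python3 -m creep '{"claw":[8.5,8.5,8.5,8.5,8.5,8.5,8.5,8.5,8.5],"dp":[[30.2,-26.2,-3],[30.2,-26.2,-3],[30.2,-26.2,-3],[30.2,-26.2,-3],[30.2,-26.2,-3],[30.2,-26.2,-3],[30.2,-26.2,-3],[30.2,-26.2,-3],[30.2,-26.2,-3]],"roll":[-0.08,-0.16,-0.24,-0.32,-0.4,-0.48,-0.56,-0.64,-0.7]}' 30
python3 -c "
from h import *
go((.462,.133,.26))"
```

```text
t: 1.0
tcp_pos: [0.4014, -0.2456, 0.2804]
tool_rot: [0.871, 0.491, 0.001, -0.001]
force: [-1.1, 0.0, 0.4]
finger_gap: 0.996
t 1.0 pos [ 0.4014 -0.2456  0.2804] F [-1.1  0.   0.4] gap 0.996 zax [ 0.     0.003 -1.   ]
roll needed -0.703 or 2.439 q [-0.79  0.28  1.77  0.    1.1  -0.24]
[0.462 0.133 0.26 ] -> dp cm [ 35.51 -14.45   2.15]
```

```bash
python3 -m creep '{"claw":[8.5,8.5,8.5,8.5,8.5,8.5,8.5,8.5,8.5,8.5],"dp":[[35.5,-14.4,2],[35.5,-14.4,2],[35.5,-14.4,2],[35.5,-14.4,2],[35.5,-14.4,2],[35.5,-14.4,2],[35.5,-14.4,2],[35.5,-14.4,2],[35.5,-14.4,2],[35.5,-14.4,2]],"roll":[-0.08,-0.16,-0.24,-0.32,-0.4,-0.48,-0.56,-0.64,-0.7,-0.7]}'
python3 - <<'E'
from h import *
from station import imaging
go((.462,.133,.135))
d=imaging.snapshot("wrist"); cv2.imwrite("pics/w1.png",d["image"][:,:,::-1]); np.savez("w1.npz",**d)
print(proj(d,[[.462,.133,.17],[.49,.133,.17],[.434,.133,.17],[.462,.161,.17],[.462,.105,.17]]).round(0).tolist())
E
```

```text
t: 2.0
tcp_pos: [0.464, 0.1276, 0.2599]
tool_rot: [0.653, 0.757, -0.0, -0.0]
force: [0.1, -0.3, 0.7]
finger_gap: 0.996
t 2.0 pos [0.464  0.1276 0.2599] F [ 0.1 -0.3  0.7] gap 0.996 zax [-0.001 -0.    -1.   ]
roll needed -0.01 or 3.132 q [ 0.04  0.32  1.77 -0.    1.05 -0.11]
[0.462 0.133 0.135] -> dp cm [ 0.57 -0.11 12.49]
[[319.0, 243.0], [361.0, 249.0], [276.0, 237.0], [325.0, 202.0], [313.0, 282.0]]
```

View pics/w1.png

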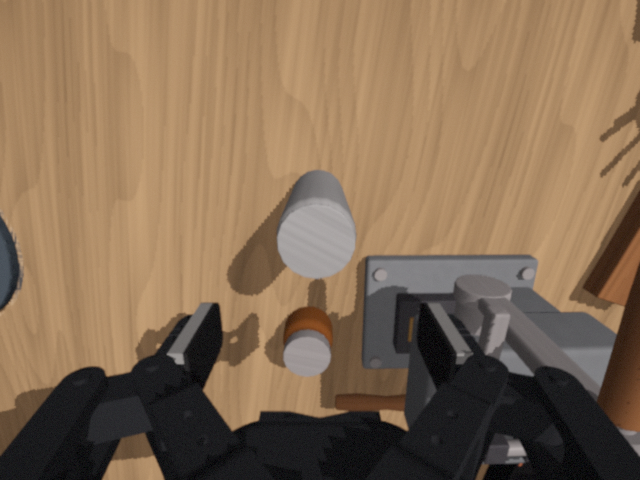

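The wrist picture shows the can's top at about (316,240); predicted was (319,243), so the measurement holds. Descend.

```bash
python3 -m creep '{"claw":[8.5,8.5,8.5,8.5,8.5,8.5],"dp":[[0.5,-0.1,1],[0.5,-0.1,5],[0.5,-0.1,9],[0.5,-0.1,11.5],[0.5,-0.1,12.5],[0.5,-0.1,12.5]],"roll":[-0.01,-0.01,-0.01,-0.01,-0.01,-0.01]}'
python3 - <<'E'
from h import *
from station import imaging
go((.462,.133,.135))
d=imaging.snapshot("wrist"); print("cam",-d["R"].T@d["t"])
E
python3 -m creep '{"claw":[5,4.5,4.5,4.5,4.5,4.5,4.5],"dp":[[0,0,0],[0,0,0],[0,0,0],[0,0,0],[0,0,0],[0,0,0],[0,0,0]],"roll":[0,0,0,0,0,0,0]}' 35
python3 -c "
from h import *
go((.462,.133,.16))"
```

```text
t: 2.65
tcp_pos: [0.4618, 0.1306, 0.134]
tool_rot: [0.651, 0.759, -0.001, -0.001]
force: [-0.1, 0.1, 0.9]
finger_gap: 0.992
t 2.65 pos [0.4618 0.1306 0.134 ] F [-0.1  0.1  0.9] gap 0.992 zax [-0.004 -0.    -1.   ]
roll needed -0.004 or 3.137 q [ 0.04  0.53  1.9   0.    0.72 -0.11]
[0.462 0.133 0.135] -> dp cm [ 0.24  0.05 -0.1 ]
cam [0.44963876 0.20866337 0.25685638]
t: 3.4
tcp_pos: [0.4633, 0.1312, 0.1368]
tool_rot: [0.65, 0.76, 0.001, 0.001]
force: [-1.1, -1.4, 6.5]
finger_gap: 0.647
t 3.4 pos [0.4633 0.1312 0.1368] F [-1.1 -1.4  6.5] gap 0.647 zax [ 0.002 -0.    -1.   ]
roll needed -0.002 or 3.139 q [ 0.04  0.52  1.89 -0.    0.72 -0.11]
[0.462 0.133 0.16 ] -> dp cm [ 0.19 -0.1  -2.32]
```

```bash
python3 -m creep '{"claw":[4.5,4.5,4.5,4.5,4.5,4.5,4.5,4.5,4.5,4.5,4.5,4.5],"dp":[[0,0,-1],[0,0,-3],[1.5,0.2,-4],[4,0.6,-4],[7,1.1,-4],[10,1.6,-4],[13,2.1,-4],[16,2.5,-4],[18,2.9,-4],[18.8,3,-4],[18.8,3,-4],[18.8,3,-4]],"roll":[0,0,0,0,0,0,0,0,0,0,0,0]}'
python3 -c "
from h import *
go((.462,.321,.137))"
```

```text
t: 4.6
tcp_pos: [0.463, 0.3207, 0.1753]
tool_rot: [0.65, 0.76, -0.001, -0.0]
force: [-0.9, -0.2, -3.7]
finger_gap: 0.647
t 4.6 pos [0.463  0.3207 0.1753] F [-0.9 -0.2 -3.7] gap 0.647 zax [-0.001 -0.001 -1.   ]
roll needed -0.003 or 3.139 q [ 0.41  0.54  1.66 -0.    0.94  0.25]
[0.462 0.321 0.137] -> dp cm [ 0.05 -0.08  3.83]
```

```bash
python3 -m creep '{"claw":[4.5,4.5,4.5,4.5,4.5,4.5],"dp":[[0,0,1],[0,0,2.2],[0,0,3.2],[0,0,3.6],[0,0,3.8],[0,0,3.8]],"roll":[0,0,0,0,0,0]}'
```

```text
t: 5.2
tcp_pos: [0.4633, 0.3214, 0.1372]
tool_rot: [0.65, 0.76, -0.0, -0.0]
force: [0.4, -0.3, -2.1]
finger_gap: 0.649
```

```bash
python3 -m creep '{"claw":[4.5,4.5],"dp":[[0,0,0.15],[0,0,0.15]],"roll":[0,0]}'
python3 -m creep '{"claw":[6,7,8,8.5,8.5,8.5],"dp":[[0,0,0],[0,0,0],[0,0,0],[0,0,0],[0,0,0],[0,0,0]],"roll":[0,0,0,0,0,0]}'
python3 -m creep '{"claw":[8.5,8.5,8.5,8.5,8.5,8.5],"dp":[[0,0,-1],[0,0,-5],[0,0,-10],[0,0,-15],[0,0,-20],[0,0,-20]],"roll":[0,0,0,0,0,0]}'
python3 - <<'E'
from h import *
from station import imaging
d=imaging.snapshot("scene"); cv2.imwrite("pics/s2.png",d["image"][:,:,::-1]); np.savez("s2.npz",**d)
P=cloud(d);z=P[...,2]
m=((P[...,0]>.4)&(P[...,0]<.52)&(P[...,1]>.25)&(P[...,1]<.4)&(z>.155)&(z<.185))
print(m.sum(),P[m].mean(0))
# place above tab: press (.060, +.015) tip z .28 ; q tip
go(pw(.06,.02,.36),pw(.06,.02,.227))
E
```

```text
t: 5.4
tcp_pos: [0.4637, 0.3218, 0.1369]
tool_rot: [0.65, 0.76, 0.001, 0.0]
force: [-1.5, -0.9, 3.9]
finger_gap: 0.647
t: 6.0
tcp_pos: [0.4635, 0.3216, 0.1358]
tool_rot: [0.65, 0.76, 0.0, 0.0]
force: [0.7, 0.1, 0.5]
finger_gap: 0.992
t: 6.6
tcp_pos: [0.4671, 0.3233, 0.3449]
tool_rot: [0.65, 0.76, 0.008, 0.004]
force: [0.5, -0.3, 0.8]
finger_gap: 0.996
349 [0.46578246 0.32588806 0.16830609]
t 6.65 pos [0.4653 0.3225 0.3411] F [-0.7  0.  -0.2] gap 0.996 zax [ 0.01   0.004 -1.   ]
roll needed -0.002 or 3.139 q [0.41 0.35 1.47 0.   1.31 0.25]
[0.671 0.049 0.36 ] -> dp cm [-30.23  16.15  -1.81]
[0.671 0.049 0.227] -> dp cm [-30.27  16.    11.49]
```

View pics/s2.png

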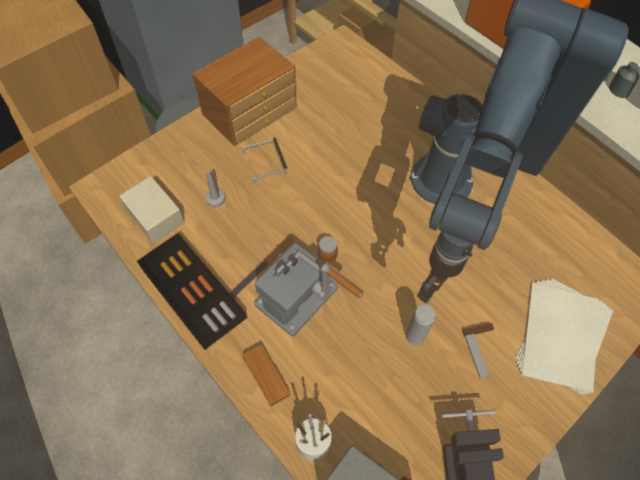

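The can now stands at (419,325), measured at (0.465, 0.325). That is 19 cm from where it was, and everything else looks untouched. Next I move above the catch with the fingers shut.

```bash
python3 -m creep '{"claw":[4,2,0,0,0,0,0,0,0,0,0],"dp":[[-3,1.6,-4],[-7,3.7,-5],[-11,5.9,-5],[-15,8,-5],[-19,10.1,-5],[-23,12.3,-5],[-26,13.9,-5],[-28.5,15.2,-5],[-30.2,16.1,-5],[-30.2,16.1,-5],[-30.2,16.1,-5]],"roll":[0,0,0,0,0,0,0,0,0,0,0]}' 40
python3 - <<'E'
from h import *
from station import imaging
d=imaging.snapshot("wrist"); cv2.imwrite("pics/w3.png",d["image"][:,:,::-1]); np.savez("w3.npz",**d)
go(pw(.06,.02,.30),pw(.06,.02,.24))
d2=imaging.snapshot("scene"); np.savez("s3.npz",**d2); cv2.imwrite("pics/s3.png",cv2.resize(d2["image"][170:350,200:440,::-1],None,fx=3,fy=3))
E
```

```text
t: 7.75
tcp_pos: [0.6684, 0.0486, 0.385]
tool_rot: [0.65, 0.76, -0.0, -0.001]
force: [-0.8, 0.2, 0.2]
finger_gap: 0.001
t 7.8 pos [0.6682 0.0492 0.3854] F [-0.3  0.   0.9] gap 0.0 zax [-0.002  0.001 -1.   ]
roll needed -0.002 or 3.14 q [-0.09  0.49  1.13  0.    1.53 -0.25]
[0.671 0.049 0.3  ] -> dp cm [-0.11  0.31  8.54]
[0.671 0.049 0.24 ] -> dp cm [-0.12  0.32 14.54]
```

View pics/w3.png

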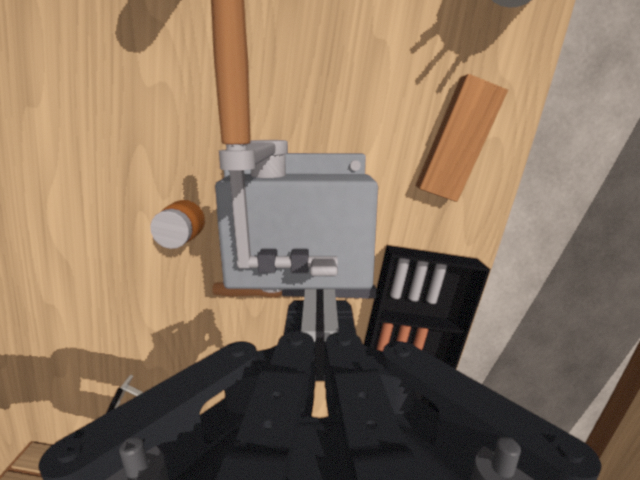

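View pics/s3.png

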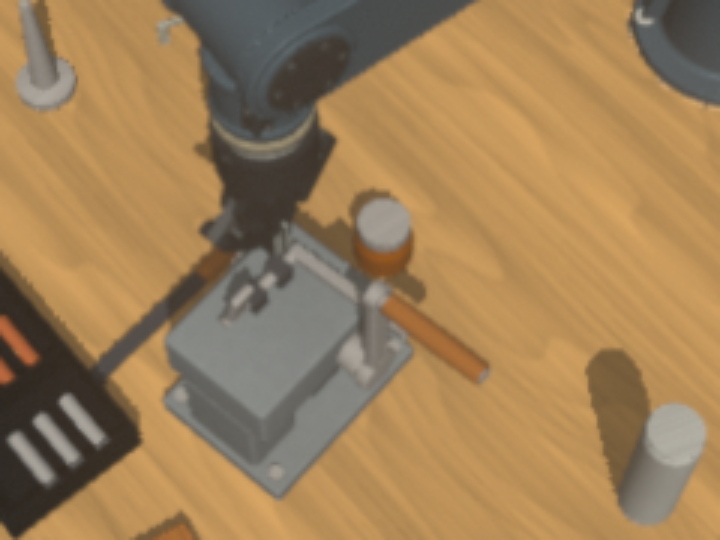

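Run:
```python
from h import *
d=load("w3.npz");P=cloud(d);c=np.array([.6682,.0492,.3854])
print("cam",(-d["R"].T@d["t"]-c).round(3))
for v in (285,289,292,296,305,320,335): print(v,[(P[v,u]-c).round(3).tolist() for u in(311,327)])
print(proj(d,[c-[0,0,.019],c-[0,0,.03]]).round(0).tolist())
print("tab tip pix", P[265,322].round(3), "press", proj(d,[pw(.06,-.018,.238)]).round(0).tolist(), P[260,245].round(3),P[130,236].round(3),proj(d,[pw(0,.1,.281)]).round())
```

```text
cam [-0.012  0.077  0.123]
285 [[0.003, -0.086, -0.217], [0.02, -0.083, -0.216]]
289 [[-0.006, 0.008, -0.017], [0.001, 0.01, -0.016]]
292 [[-0.006, 0.008, -0.013], [0.001, 0.01, -0.012]]
296 [[-0.006, 0.009, -0.009], [0.001, 0.009, -0.01]]
305 [[-0.005, 0.009, -0.001], [0.001, 0.01, -0.001]]
320 [[-0.005, 0.009, 0.01], [0.001, 0.01, 0.011]]
335 [[-0.005, 0.008, 0.018], [0.001, 0.008, 0.017]]
[[321.0, 304.0], [321.0, 293.0]]
tab tip pix [0.675 0.013 0.229] press [[324.0, 271.0]] [ 0.601 -0.011  0.189] [0.603 0.116 0.278] [[230. 126.]]
```

```bash
python3 -m creep '{"claw":[0,0,0,0,0,0,0],"dp":[[-0.1,0.3,3],[-0.1,0.3,7],[-0.1,0.3,11],[-0.1,0.3,14],[-0.1,0.3,15.5],[-0.1,0.3,15.8],[-0.1,0.3,15.8]],"roll":[0,0,0,0,0,0,0]}'
python3 - <<'E'
from h import *
from station import imaging
go(pw(.06,-.038,.227),pw(.06,-.05,.227))
d=imaging.snapshot("wrist"); cv2.imwrite("pics/w4.png",d["image"][:,:,::-1])
E
```

```text
t: 8.55
tcp_pos: [0.6719, 0.0487, 0.2281]
tool_rot: [0.65, 0.76, 0.0, -0.0]
force: [-0.8, 0.4, 0.9]
finger_gap: 0.0
t 8.55 pos [0.6719 0.0487 0.2281] F [-0.8  0.4  0.9] gap 0.0 zax [-0.  0. -1.]
roll needed -0.001 or 3.14 q [-0.09  0.62  1.32  0.    1.2  -0.25]
[ 0.68  -0.009  0.227] -> dp cm [-5.79 -0.05  0.11]
[ 0.682 -0.02   0.227] -> dp cm [-6.99 -0.05  0.11]
```

View pics/w4.png

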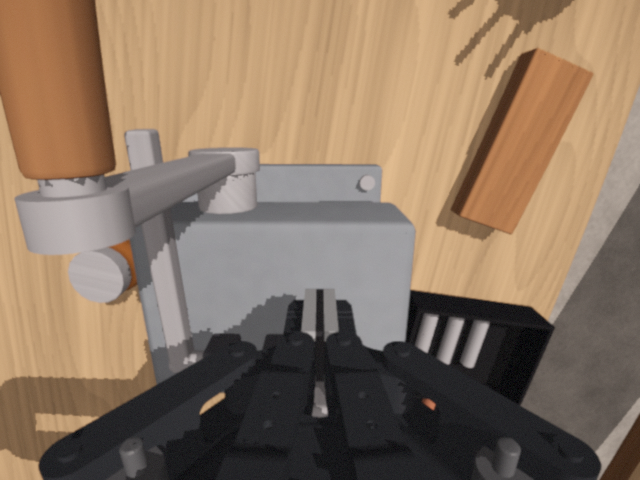

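```bash
python3 -m creep '{"claw":[0,0,0,0,0,0,0,0,0,0],"dp":[[-0.7,0,0],[-1.4,0,0],[-2,0,0],[-2.6,0,0],[-3.2,0,0],[-3.8,0,0],[-4.4,0,0],[-5,0,0],[-5.5,0,0],[-5.5,0,0]],"roll":[0,0,0,0,0,0,0,0,0,0]}'
python3 -m creep '{"claw":[0,0,0],"dp":[[-0.3,0,0],[-0.6,0,0],[-0.6,0,0]],"roll":[0,0,0]}'
python3 -m creep '{"claw":[0,0],"dp":[[-0.3,0,0],[-0.3,0,0]],"roll":[0,0]}'
python3 - <<'E'
from h import *
from station import imaging
go()
d=imaging.snapshot("wrist"); cv2.imwrite("pics/w5.png",d["image"][:,:,::-1])
d2=imaging.snapshot("scene"); cv2.imwrite("pics/s5.png",cv2.resize(d2["image"][170:350,200:440,::-1],None,fx=3,fy=3))
E
```

```text
t: 9.6
tcp_pos: [0.6806, -0.0082, 0.2274]
tool_rot: [0.65, 0.76, -0.001, 0.0]
force: [-0.6, 0.5, -0.6]
finger_gap: 0.001
t: 9.9
tcp_pos: [0.6817, -0.0134, 0.2278]
tool_rot: [0.65, 0.76, -0.0, 0.0]
force: [0.4, 0.2, -0.6]
finger_gap: 0.001
t: 10.1
tcp_pos: [0.6822, -0.0162, 0.2279]
tool_rot: [0.65, 0.76, -0.0, 0.0]
force: [-0.4, 0.3, 0.8]
finger_gap: -0.001
t 10.1 pos [ 0.6822 -0.0162  0.2279] F [-0.4  0.3  0.8] gap -0.001 zax [ 0.    -0.001 -1.   ]
roll needed -0.003 or 3.139 q [-0.19  0.63  1.3  -0.    1.21 -0.34]
```

View pics/w5.png

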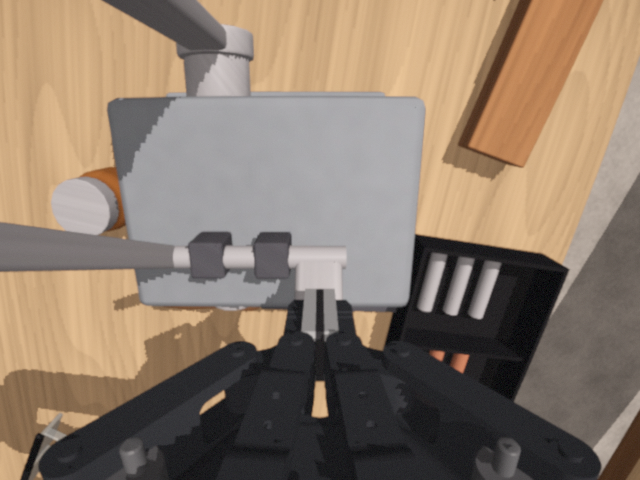

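View pics/s5.png

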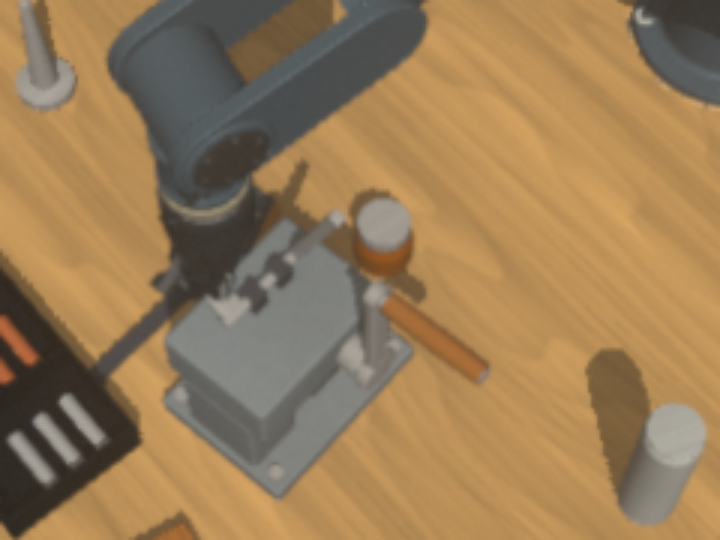

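The catch has moved: the bolt stands up at (300,240) in the scene crop. I keep pushing until the force shows the end stop.

```bash
python3 -m creep '{"claw":[0,0],"dp":[[-0.25,0,0],[-0.5,0,0]],"roll":[0,0]}'
python3 -m creep '{"claw":[0,0],"dp":[[-0.25,0,0],[-0.5,0,0]],"roll":[0,0]}'
python3 - <<'E'
from h import *
from station import imaging
go()
c,s=np.cos(YAW),np.sin(YAW)
from station import manip
p=np.array(manip.sense()["tcp_pos"])[:2]-ORG; print("press xy",c*p[0]+s*p[1],-s*p[0]+c*p[1])
d2=imaging.snapshot("scene"); cv2.imwrite("pics/s6.png",cv2.resize(d2["image"][200:320,220:380,::-1],None,fx=5,fy=5)); np.savez("s6.npz",**d2)
P=cloud(d2);z=P[...,2]; l=(P[...,:2]-ORG)@np.array([[c,-s],[s,c]])
m=(abs(l[...,0]+.017)<.012)&(abs(l[...,1])<.06)&(z>.20)&(z<.34)
for a,b in zip(l[m],z[m]): print(a.round(3),b.round(3))
E
```

```text
t: 10.4
tcp_pos: [0.6825, -0.0182, 0.228]
tool_rot: [0.65, 0.76, 0.002, -0.002]
force: [-1.7, 10.6, 3.6]
finger_gap: 0.002
t: 10.6
tcp_pos: [0.6826, -0.0192, 0.2284]
tool_rot: [0.65, 0.76, 0.004, -0.005]
force: [-3.0, 17.4, 6.4]
finger_gap: 0.002
t 10.6 pos [ 0.6826 -0.0192  0.2284] F [-3.  17.4  6.4] gap 0.002 zax [-0.002  0.013 -1.   ]
roll needed -0.003 or 3.139 q [-0.2   0.63  1.29  0.01  1.22 -0.36]
press xy 0.060499918040686676 -0.04878786067672486
[-0.019  0.011] 0.309
[-0.023  0.011] 0.304
[-0.017  0.01 ] 0.305
[-0.018  0.012] 0.307
[-0.021  0.013] 0.303
[-0.021  0.016] 0.308
[-0.014  0.01 ] 0.305
[-0.016  0.011] 0.304
[-0.017  0.013] 0.304
[-0.02   0.014] 0.301
[-0.019  0.018] 0.308
[-0.024  0.017] 0.299
[-0.014  0.006] 0.295
[-0.013  0.01 ] 0.302
[-0.014  0.013] 0.303
[-0.016  0.014] 0.302
[-0.013  0.02 ] 0.313
[-0.02   0.017] 0.301
[-0.02  0.02] 0.303
[-0.014  0.003] 0.287
[-0.013  0.007] 0.294
[-0.013  0.01 ] 0.296
[-0.012  0.014] 0.302
[-0.013  0.017] 0.304
[-0.013  0.019] 0.307
[-0.018  0.018] 0.299
[-0.014 -0.001] 0.278
[-0.01   0.006] 0.291
[-0.012  0.008] 0.29
[-0.01
[... 739 characters left out ...]
[-0.015 -0.023] 0.225
[-0.013 -0.018] 0.233
[-0.013 -0.014] 0.239
[-0.013 -0.011] 0.241
[-0.014 -0.009] 0.243
[-0.014 -0.005] 0.247
[-0.014 -0.002] 0.25
[-0.015 -0.027] 0.216
[-0.014 -0.023] 0.222
[-0.012 -0.018] 0.23
[-0.013 -0.015] 0.232
[-0.014 -0.012] 0.234
[-0.015 -0.01 ] 0.236
[-0.014 -0.005] 0.242
[-0.015 -0.031] 0.205
[-0.013 -0.026] 0.214
[-0.013 -0.022] 0.217
[-0.014 -0.019] 0.221
[-0.015 -0.017] 0.222
[-0.015 -0.013] 0.226
[-0.015 -0.01 ] 0.23
[-0.012 -0.029] 0.206
[-0.013 -0.026] 0.208
[-0.012 -0.022] 0.215
[-0.013 -0.019] 0.216
[-0.011 -0.013] 0.227
[-0.014 -0.012] 0.224
[-0.014 -0.027] 0.201
[-0.013 -0.023] 0.207
[-0.014 -0.02 ] 0.209
[-0.014 -0.017] 0.212
[-0.014 -0.02 ] 0.203
```

View pics/s6.png

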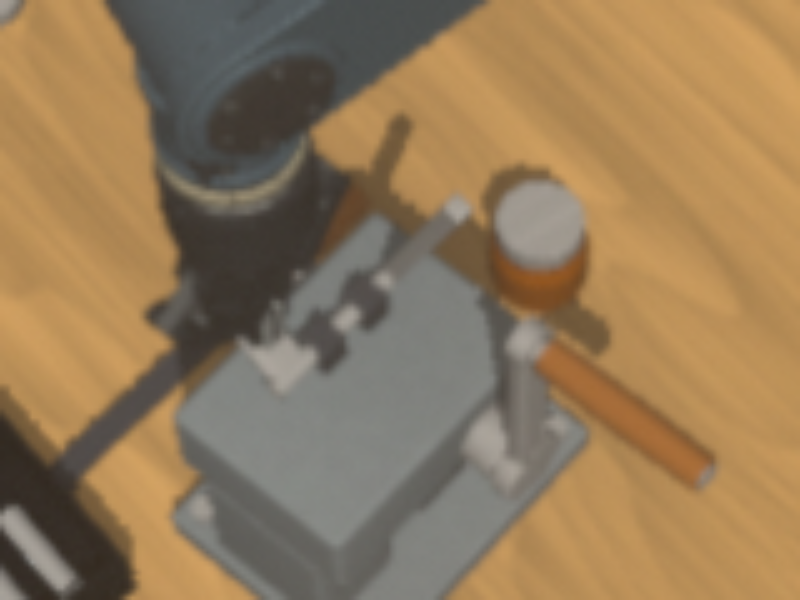

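The bolt's end measures at about 1.21 rad and the force at the stop rose to 17 N, so the catch is fully over. Now I back off, rise and go above the handle.

```bash
python3 -m creep '{"claw":[0,0,0,0,0,0,0],"dp":[[1.2,0,0],[2.5,0,0],[2.5,0,-4],[2.5,0,-8.5],[2.5,0,-13],[2.5,0,-16],[2.5,0,-16]],"roll":[0,0,0,0,0,0,0]}'
python3 -c "
from h import *
go((.593,.157,.385),(.593,.157,.27))"
```

```text
t: 11.35
tcp_pos: [0.6821, -0.0016, 0.3945]
tool_rot: [0.65, 0.76, 0.003, 0.006]
force: [0.3, 0.3, 0.4]
finger_gap: 0.002
t 11.35 pos [ 0.6821 -0.0016  0.3945] F [0.3 0.3 0.4] gap 0.002 zax [ 0.013 -0.003 -1.   ]
roll needed -0.003 or 3.139 q [-0.17  0.5   1.09 -0.    1.54 -0.32]
[0.593 0.157 0.385] -> dp cm [17.05 -6.37  0.78]
[0.593 0.157 0.27 ] -> dp cm [17.11 -6.51 12.28]
```

```bash
python3 -m creep '{"claw":[0,2,5,6,6,6,6,6],"dp":[[3,-1.1,0],[7,-2.6,0],[11,-4.1,0],[14,-5.2,0],[16,-6,0],[17,-6.4,0],[17,-6.4,0],[17,-6.4,0]],"roll":[0,0,0,0,0,0,0,0]}'
python3 - <<'E'
from h import *
from station import imaging
d=imaging.snapshot("wrist"); cv2.imwrite("pics/w7.png",d["image"][:,:,::-1]); np.savez("w7.npz",**d)
P=cloud(d);z=P[...,2]
m=(z>.255)&(z<.3)&(P[...,1]>.1)&(P[...,1]<.22)&(P[...,0]<.65)&(P[...,0]>.55)
hsv=cv2.cvtColor(d["image"],cv2.COLOR_RGB2HSV); m&=(hsv[...,1]>100)
q=P[m]; print(m.sum(),q.mean(0),np.percentile(q,[2,98],0).round(3))
go((.593,.157,.385),(.593,.157,.27))
E
```

```text
t: 12.15
tcp_pos: [0.5908, 0.1564, 0.3873]
tool_rot: [0.65, 0.76, -0.0, 0.0]
force: [-0.1, -0.1, 0.2]
finger_gap: 0.704
3653 [0.5931068  0.16066523 0.27743484] [[0.58  0.111 0.271]
 [0.607 0.204 0.281]]
t 12.2 pos [0.591  0.1561 0.3873] F [ 0.7 -0.2  0.1] gap 0.703 zax [-0.    -0.001 -1.   ]
roll needed -0.004 or 3.138 q [ 0.08  0.39  1.28 -0.    1.47 -0.08]
[0.593 0.157 0.385] -> dp cm [0.06 0.21 0.23]
[0.593 0.157 0.27 ] -> dp cm [ 0.07  0.22 11.73]
```

View pics/w7.png

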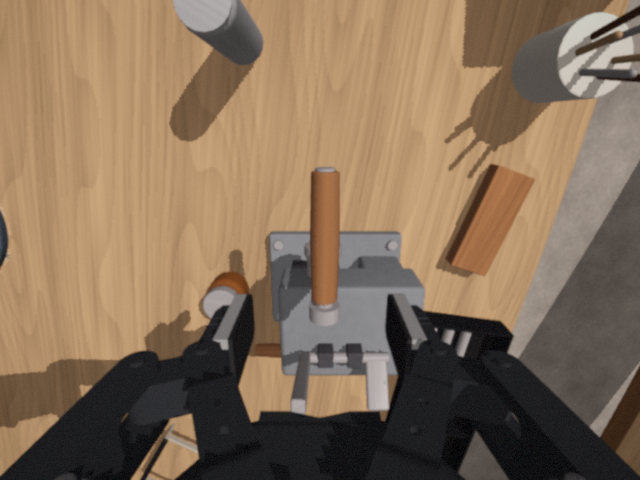

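The handle at (325,235) runs midway between the open fingers, and the catch's bolt and tab are both on the far side. Descend and grip.

```bash
python3 -m creep '{"claw":[6,6,6,6,6,6],"dp":[[0.2,0.2,3],[0.2,0.2,6.5],[0.2,0.2,9.5],[0.2,0.2,11],[0.2,0.2,11.6],[0.2,0.2,11.6]],"roll":[0,0,0,0,0,0]}'
python3 -m creep '{"claw":[4,3,2,1,1,1,1,1],"dp":[[0,0,0],[0,0,0],[0,0,0],[0,0,0],[0,0,0],[0,0,0],[0,0,0],[0,0,0]],"roll":[0,0,0,0,0,0,0,0]}' 40
python3 - <<'E'
from h import *
go()
from station import manip
s=manip.sense(); print(s["tcp_pos"])
for th in np.arange(0,1.35,.1): print(round(th,2),"dp y,z cm", round(-14*np.sin(th),2), round(14*(1-np.cos(th)),2))
E
```

```text
t: 12.8
tcp_pos: [0.5923, 0.1584, 0.2709]
tool_rot: [0.651, 0.759, -0.001, -0.0]
force: [0.8, -0.5, 0.7]
finger_gap: 0.701
t: 13.6
tcp_pos: [0.5932, 0.1595, 0.2733]
tool_rot: [0.65, 0.76, 0.001, 0.001]
force: [2.8, -0.6, 5.4]
finger_gap: 0.241
t 13.6 pos [0.5932 0.1595 0.2733] F [ 2.8 -0.6  5.4] gap 0.241 zax [ 0.004  0.    -1.   ]
roll needed -0.002 or 3.139 q [ 0.08  0.49  1.44 -0.    1.21 -0.07]
[0.59316741 0.15946407 0.2732616 ]
0.0 dp y,z cm -0.0 0.0
0.1 dp y,z cm -1.4 0.07
0.2 dp y,z cm -2.78 0.28
0.3 dp y,z cm -4.14 0.63
0.4 dp y,z cm -5.45 1.11
0.5 dp y,z cm -6.71 1.71
0.6 dp y,z cm -7.9 2.45
0.7 dp y,z cm -9.02 3.29
0.8 dp y,z cm -10.04 4.25
0.9 dp y,z cm -10.97 5.3
1.0 dp y,z cm -11.78 6.44
1.1 dp y,z cm -12.48 7.65
1.2 dp y,z cm -13.05 8.93
1.3 dp y,z cm -13.49 10.26
```

```bash
python3 -m creep '{"claw":[1,1,1,1,1,1,1,1],"dp":[[0,-0.7,0],[0,-1.4,0.1],[0,-2.1,0.15],[0,-2.8,0.3],[0,-3.5,0.45],[0,-4.15,0.65],[0,-4.8,0.85],[0,-5.4,1.1]],"roll":[0,0,0,0,0,0,0,0]}'
python3 -c "
from h import *
go(pw(-.14*np.sin(.6),.14,.13+.14*np.cos(.6)),pw(-.135,.14,.167))"
```

```text
t: 14.4
tcp_pos: [0.5385, 0.151, 0.2616]
tool_rot: [0.65, 0.76, 0.0, 0.001]
force: [0.9, -0.1, 5.8]
finger_gap: 0.238
t 14.4 pos [0.5385 0.151  0.2616] F [ 0.9 -0.1  5.8] gap 0.238 zax [ 0.001 -0.    -1.   ]
roll needed -0.002 or 3.139 q [ 0.07  0.43  1.59 -0.    1.13 -0.08]
[0.515 0.145 0.246] -> dp cm [-0.2 -2.4  1.6]
[0.46  0.137 0.167] -> dp cm [-0.21 -8.    9.45]
```

```bash
python3 -m creep '{"claw":[1,1,1,1,1,1,1,1],"dp":[[0,-0.65,0.3],[0,-1.3,0.6],[0,-1.9,0.95],[0,-2.45,1.35],[0,-3.6,2.2],[0,-4.6,3.15],[0,-5.5,4.2],[0,-6.35,5.35]],"roll":[0,0,0,0,0,0,0,0]}'
python3 -m creep '{"claw":[1,1,1,1,1,1],"dp":[[0,-0.35,0.6],[0,-0.7,1.2],[0,-1.0,1.85],[0,-1.25,2.5],[0,-1.5,3.15],[0,-1.7,3.8]],"roll":[0,0,0,0,0,0]}'
python3 - <<'E'
from h import *
from station import imaging
go(pw(-.135,.14,.167))
d2=imaging.snapshot("scene"); np.savez("s8.npz",**d2); cv2.imwrite("pics/s8.png",cv2.resize(d2["image"][180:340,220:440,::-1],None,fx=3.6,fy=3.6))
E
```

```text
t: 15.2
tcp_pos: [0.4763, 0.1414, 0.2074]
tool_rot: [0.65, 0.76, 0.001, 0.001]
force: [4.8, 0.2, 3.8]
finger_gap: 0.24
t: 15.8
tcp_pos: [0.4602, 0.1389, 0.1696]
tool_rot: [0.65, 0.76, 0.001, 0.001]
force: [1.8, 1.5, 22.9]
finger_gap: 0.243
t 15.8 pos [0.4602 0.1389 0.1696] F [ 1.8  1.5 22.9] gap 0.243 zax [ 0.003  0.001 -1.   ]
roll needed -0.003 or 3.139 q [ 0.06  0.46  1.87  0.    0.81 -0.1 ]
[0.46  0.137 0.167] -> dp cm [-0.22 -0.06  0.26]
```

View pics/s8.png

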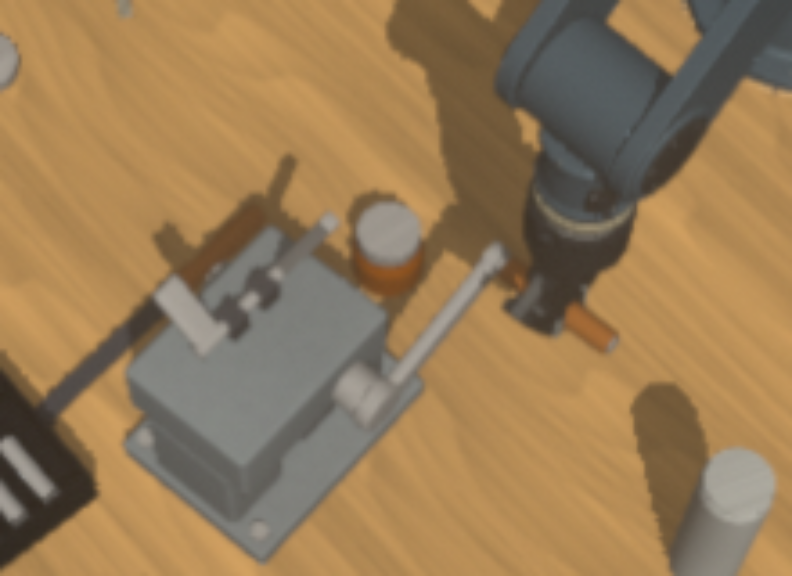

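The lever is down with the fingers around its handle at (550,300) in the crop. A small extra push will tell me whether this is the stop.

```bash
python3 -m creep '{"claw":[1,1,1],"dp":[[0,0,0.1],[0,0,0.1],[0,0,0.1]],"roll":[0,0,0]}'
python3 -m creep '{"claw":[1,1,1,1,1],"dp":[[0,0,0],[0,0,0],[0,0,0],[0,0,0],[0,0,0]],"roll":[0,0,0,0,0]}'
python3 - <<'E'
from h import *
from station import imaging
go()
d=imaging.snapshot("top"); cv2.imwrite("pics/t9.png",d["image"][:,:,::-1])
P=cloud(d);z=P[...,2]
m=((P[...,0]>.4)&(P[...,0]<.52)&(P[...,1]>.27)&(P[...,1]<.4)&(z>.155)&(z<.185)); print(m.sum(),P[m].mean(0))
d2=load("s8.npz");P=cloud(d2)
c,s=np.cos(YAW),np.sin(YAW);l=(P[...,:2]-ORG)@np.array([[c,-s],[s,c]])
m=(l[...,1]>.074)&(l[...,1]<.09)&(l[...,0]<-.02)&(l[...,0]>-.125)&(P[...,2]>.1)&(P[...,2]<.25)
k=np.polyfit(l[m][:,0],P[m][:,2],1); print("lever slope angle",np.pi/2-np.arctan(-k[0]),m.sum())
E
```

```text
t: 16.15
tcp_pos: [0.4603, 0.1389, 0.17]
tool_rot: [0.65, 0.76, 0.001, 0.001]
force: [2.1, -0.3, 16.3]
finger_gap: 0.238
t: 16.65
tcp_pos: [0.4603, 0.1389, 0.17]
tool_rot: [0.65, 0.76, 0.001, 0.001]
force: [1.9, 0.9, 16.1]
finger_gap: 0.239
t 16.65 pos [0.4603 0.1389 0.17  ] F [ 1.9  0.9 16.1] gap 0.239 zax [ 0.004  0.    -1.   ]
roll needed -0.002 or 3.139 q [ 0.06  0.46  1.87  0.    0.81 -0.1 ]
411 [0.46021437 0.32224359 0.16794727]
lever slope angle 1.304281999484127 208
```

View pics/t9.png

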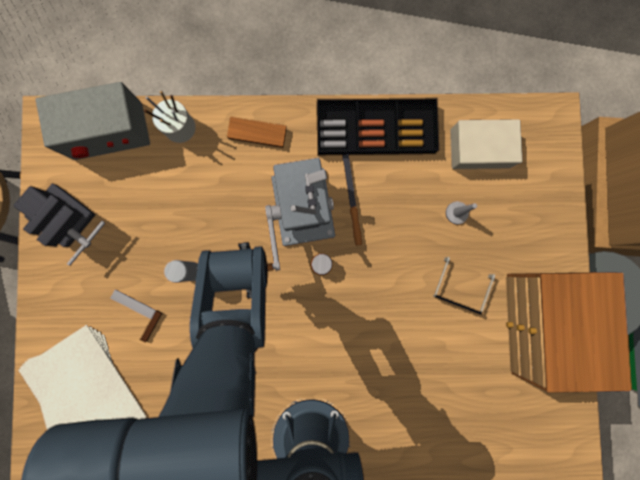

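```bash
python3 -m creep '{"claw":[1,1,1,1],"dp":[[0,0,0.2],[0,0,0.3],[0,0,0.3],[0,0,0.3]],"roll":[0,0,0,0]}'
```

```text
t: 17.1
tcp_pos: [0.4602, 0.1389, 0.1689]
tool_rot: [0.65, 0.76, 0.001, 0.002]
force: [-2.6, -0.5, 32.1]
finger_gap: 0.238
```

```bash
python3 -m creep '{"claw":[1,1,1,1,1,1,1,1],"dp":[[0,0,0],[0,0,0],[0,0,0],[0,0,0],[0,0,0],[0,0,0],[0,0,0],[0,0,0]],"roll":[0,0,0,0,0,0,0,0]}'
python3 - <<'E'
from h import *
from station import imaging,workorder
go()
d2=imaging.snapshot("scene");P=cloud(d2)
c,s=np.cos(YAW),np.sin(YAW);l=(P[...,:2]-ORG)@np.array([[c,-s],[s,c]])
m=(l[...,1]>.074)&(l[...,1]<.09)&(l[...,0]<-.02)&(l[...,0]>-.125)&(P[...,2]>.1)&(P[...,2]<.25)
k=np.polyfit(l[m][:,0],P[m][:,2],1); print("lever",np.pi/2-np.arctan(-k[0]))
print(workorder.sign_off())
E
```

```text
t: 17.9
tcp_pos: [0.4602, 0.1389, 0.1689]
tool_rot: [0.65, 0.76, 0.001, 0.002]
force: [-2.7, 0.4, 33.0]
finger_gap: 0.237
t 17.9 pos [0.4602 0.1389 0.1689] F [-2.7  0.4 33. ] gap 0.237 zax [ 0.004  0.    -1.   ]
roll needed -0.002 or 3.139 q [ 0.06  0.46  1.87  0.    0.8  -0.1 ]
lever 1.3015196878884268
the job is handed in; nothing more can be done
None
```

The job is done in the order asked and handed in at about 18 s, with the fingers still holding the lever down at its stop.

- **Can:** it stands upright about 19 cm to the left of where it was, at about (0.46, 0.32). Its top measured 0.168 m high, which fits its 170 mm height.
- **Catch:** I pushed the tab over with the fingers shut until the force rose to 17 N at the stop. The bolt's end measured about 1.21 rad.
- **Lever:** I gripped the handle and followed its arc down. The camera put the lever at about 1.30 rad just before hand-in. The fingers were pressing about 33 N against a spring of about 8 N, and the position was steady.
- **Other things on the bench:** they looked unmoved in the last top view. I compared those by eye and did not measure them.

I did not see the blank itself; that it was pressed follows from the lever being at its stop. One small disagreement: the last 3 mm of commanded push, which added about 16 N, lowered the hand by 1 mm. I took that as give in the grip, since the measured lever angle did not grow.

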